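Free-running check of a cold-shop flat lap

ROBOT

A 6-joint arm with a two-finger parallel gripper is mounted at the origin on the work surface. World frame = base frame: x ahead of the robot, y to its left, z up, the work surface at z = 0. Lengths are in m, angles in rad, forces in N, time in s.
With the tool pointing down it reaches from about 0.375 to 0.975 m from the base axis. Payload 3.8 kg.
Tool frame: the origin (TCP) lies at the very end of the fingers, on their centre line; the grasp point (between the pads) lies bot.grip_point_offset behind it (bot.grip_point_offset is the distance from the TCP to the grasp point, in m); z points along the fingers, y is the line along which they close (so a half turn about z gives the same grasp; the last joint's range is limited). The gripper opens to 85 mm and grips with 20 to 120 N. Pads are 22 mm wide; open, the fingers measure 114 mm over their backs; the gripper's body (76 mm by 85 mm) begins 54 mm behind the grasp point. The pads swing forward as they close: fully open they stand 13 mm farther back than shut.
Start: joints at [-1.214, 0.264, 1.604, -0, 1.274, -0.037], TCP at [0.259, -0.623, 0.231] pointing down, gripper open.
Joint ranges: [-2.63, 2.63], [-0.94, 2.18], [0.31, 2.57], [-1.31, 4.45], [0, 2.66], [-2.55, 2.55]. Speed limits (rad/s): [2.57, 2.57, 3.14, 3.14, 3.14, 3.14].

INTERFACE

Orientations are given as a rotation vector (axis times angle).
In Python, from workcell import bot, vision gives the robot as it stands.
- The arm moves only by the tool play_rows, never from a script. Its argument "rows" is a list of rows, each an object of numbers: "dx", "dy", "dz": the shift along the tool's x, y, z as a fraction of full scale; "roll": the turn about the tool's z as a fraction of full scale; "fingers": the closure, from 0 (fully open) to 1 (shut). In form: [{"dx": .., "dy": .., "dz": .., "roll": .., "fingers": ..}, ...]. A call has 1 to 20 rows; each row shifts and turns the commanded pose from where the row before left it, along the tool's axes as they then stand; what a row does not reach is not made up. Full scale, the value 1, is 0.04 m for a shift and 4 degrees for a turn. A row lasts 1/12 s, in which the tool goes at most 41.7 mm and 7.16 degrees, less where a joint would pass 70% of its speed; a pose out of reach is approached as far as the arm can. A call with a number of a shift or a turn outside -1 to 1 is refused whole. A call with a gripper value outside its range is refused whole. The fingers move at their own pace and stop on an object; "grip_force" is the grip in N (left out, the last holds). Time passes only in rows, so rows that do not move let the fingers close. It gives the time, the measured TCP pose, the force and the opening at its end, in the units of the state.
- bot.read_state(): the state, without advancing time (a new reading comes with each control period).
- vision.read_camera(name): name is "scene" or "top"; returns a dict with "pixels" (480x640x3 uint8, red, green, blue), "depth" (480x640 float32, m along the optical axis (not along the pixel's ray), 0 where there is no reading), "fx", "fy", "cx", "cy" (pixels), "R" (3x3) and "t" (3): a world point X has camera coordinates R X + t. Camera axes: x right, y down, z forward; pixel columns grow to the right and rows downward; lengths in m; the calibration is good to about 2 mm. A picture is of the moment at which its call begins.
- bot.finish_job(): hands the job in, once; it reports no verdict.
The state is a dict: "time": time; "q": joint angles; "joint_vel": joint speeds; "joint_torque": joint torques, N m; "tool_pos": TCP position; "tcp_rot": TCP orientation; "wrist_force": force on the tool from outside, world axes, zero at the start; "torque": the same for the moment, N m; "width": opening from 0.0 (shut) to 1.0 (fully open).
Only numpy, scipy, OpenCV 4.12 (cv2) and the standard library are available. Lean on these libraries where they do the work, as an engineer would, in place of code of your own. Each camera call takes 0.05 s, during which the arm holds its last target. There are 200 camera calls.

TASK

Before the grinding lap in this glass studio is used, check that its disc runs free. Pull the red-headed lock pin out of the disc and stand it fully down in the hole of the wooden pin block, then press the shut fingertips lightly on the smooth disc and drag it round by friction at least one full turn anticlockwise (seen from above), never pushing on the disc or machine harder than about 1.5 kg (15 N), or the sprung disc bottoms and rubs. Finally let go, with the disc at rest and the pin still in the block, and leave the glass blank, dressing stone and grit jar alone.

Things in the scene. Friction and masses are not known exactly. Their poses are not given: they have to be found in the camera images.
- lap_machine: bench flat lap, fixed; blue housing 320 x 270 mm (x, y), deck 96 mm high; origin under its centre at bench height, z up. Black splash rim on the deck, 248 mm outside diameter, 6 mm thick, top at 115 mm. Inside it the grey lap disc, 210 mm diameter, 8 mm thick, smooth on top, with a yellow stripe pointing to its lock hole, which starts at (0, -97 mm) over an 11 mm socket, 28 mm deep, in the deck
- lap_axis (a point): on the disc's turning axis, at the NOMINAL height of its top, 118 mm. The real top lies anywhere from 110 to 126 mm (shims), not measured: find it by touch. The disc is sprung: gives way from about 2 N, sinks 1 mm per further 4 N, bottoms hard at 3 mm (14 N). It needs about 0.12 N m to turn (1.9 N drag at 65 mm radius), stops when not driven; 6 to 9 N of pressure drives it with little slip
- lap (a joint): angle of the lap disc (rad), 0 at the start with the lock pin in, growing anticlockwise seen from above; counts on past 2 pi
- lock_pin: loose steel pin, 90 g, 102 mm long, upright: stem 10 mm diameter, 67 mm long, chamfered foot; above it a red head 22 mm diameter, 35 mm tall. Origin: centre of the foot; z towards the head. At the start its foot is 68 mm above the bench in the deck socket and the stem passes through the disc's hole, so the disc is locked. Pull straight up at least 60 mm to clear disc and rim
- pin_block: wooden block 90 x 70 x 46 mm fixed to the bench; origin under its centre, z up. It has one vertical round hole in the middle of its top
- block_hole (a point): centre of the mouth of the block's hole, 46 mm above the bench; the hole is 14 mm in diameter and 32 mm deep, so a pin fully down has its foot 14 mm above the bench
- glass_blank: loose dome of green glass, 72 mm diameter, 50 mm high, origin under its centre; leave alone
- dressing_stone: loose terracotta-coloured dressing stone 100 x 45 x 25 mm, origin under its centre; leave alone
- grit_jar: loose closed jar, 64 mm diameter, 90 mm high, origin under its centre; leave alone
Things that resemble listed ones, but are neither listed nor needed, are in the scene too. Of the things like the pin_block, leave any that is pink or yellow; of the rest the larger one is meant.

How it is judged:
On the way, in this order (a step that is already met when the one before it is completed fails the run):
1. the lock pin stands fully down in the hole of the pin block (horizontal distance between lock_pin and block_hole below 0.006 m and height (world z) of lock_pin below 0.018 m and angle between lock_pin's own z axis and vertical below 0.25 rad), for 0.2 s.
2. the disc has been turned one full turn anticlockwise (value of joint lap above 6.23 rad), for 0.1 s.
At the end, for the whole second after the job is handed in: The lock pin stands released and at rest in the block's hole (foot within 6 mm of the hole's axis and below 18 mm over the bench, tilted under 0.25 rad), and the disc has been turned anticlockwise by a full turn (joint above 6.23 rad) and is at rest (under 0.05 rad/s) (all of step 1 and linear speed of lock_pin below 0.02 m/s and value of joint lap above 6.23 rad and velocity of joint lap between -0.05 and 0.05 rad/s); the robot touches nothing.
It fails at once if the robot presses on the disc or any part of the lap machine with more than 15 N (contact force between any of the fingers, the arm and lap_machine above 15 N).
It fails at once if a bystander (glass blank, dressing stone, grit jar) is moved by more than 20 mm (distance of any of glass_blank, dressing_stone, grit_jar from where it was at the start of the episode above 0.02 m).
It also fails if it takes over 72 s, if anything falls off the work surface, if the arm or the gripper's body presses on something with over 40 N, if the wrist force passes 120 N, or if a joint passes its speed limit or range.

## Working session

There is one attempt and no reset: what is moved stays moved. The work goes in short steps, Python scripts to look and compute and a tool call to move; the robot and the scene stay as the last step left them, time stands still between calls to the robot, and variables do not carry over. Pictures are saved under pics/ and viewed, on a budget of 10 in all, crops included, one or two more only if the job needs it, and the job is handed in when it is done.

Besides the shell and the picture viewer there is one more tool, called after "Emit:" in YAML: its name, and indented under it one key for each argument. play_rows: Moves the arm, as the interface text tells. Its arguments: {"type":"object","properties":{"rows":{"type":"array","items":{"type":"object","properties":{"dx":{"type":"number","minimum":-1,"maximum":1},"dy":{"type":"number","minimum":-1,"maximum":1},"dz":{"type":"number","minimum":-1,"maximum":1},"roll":{"type":"number","minimum":-1,"maximum":1},"fingers":{"type":"number"}}}},"grip_force":{"type":"number"}},"required":["rows"]}

```bash
mkdir -p pics; python3 - <<'E'
from workcell import bot, vision
import cv2
for n in("scene","top"):
    c=vision.read_camera(n); cv2.imwrite(f"pics/{n}0.png",c["pixels"][:,:,::-1]); print(n,c["fx"],c["cx"],c["cy"],c["R"],c["t"])
print(bot.read_state(), bot.grip_point_offset)
E
```

```text
scene 587.8950989266349 320.7648736259092 241.67559868387926 [[-0.28406473  0.95877266 -0.00788773]
 [ 0.7913867   0.22981135 -0.56647492]
 [-0.54130798 -0.16715779 -0.82404123]] [ 0.30760566 -0.34890169  1.41451384]
top 605.1658447261588 328.34702298997036 242.51701403314354 [[-0.02286267 -0.99969544  0.00929081]
 [-0.99888017  0.02245701 -0.0416425 ]
 [ 0.04142118 -0.01023246 -0.99908938]] [-0.15290047  0.54317608  1.21831532]
{'time': 0.1, 'q': array([-1.21388625e+00,  2.64689988e-01,  1.60528418e+00,  6.41164041e-06,
        1.27365243e+00, -3.69183893e-02]), 'joint_vel': array([-0.00152043, -0.00326769, -0.00345407, -0.00054612,  0.00088301,
        0.00211538]), 'joint_torque': array([ 4.43817598e-04, -5.16708255e+01, -3.68589842e+01, -6.77402249e-05,
        6.25309534e-03,  3.17008823e-05]), 'tool_pos': array([ 0.25877119, -0.62270617,  0.23005305]), 'tcp_rot': array([-3.07891166e+00, -6.14238221e-01,  4.99171707e-04]), 'wrist_force': array([-0.53527919,  0.07530813, -0.43557643]), 'torque': array([-0.05242783, -0.02496854, -0.05335114]), 'width': 1.0014459240748295} 0.0187
```

View pics/scene0.png

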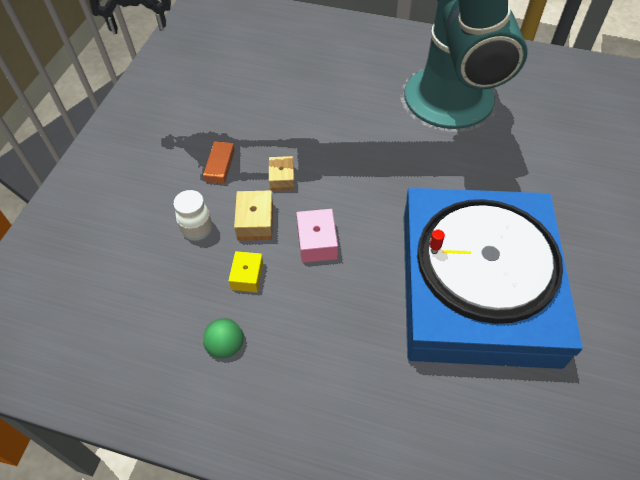

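View pics/top0.png

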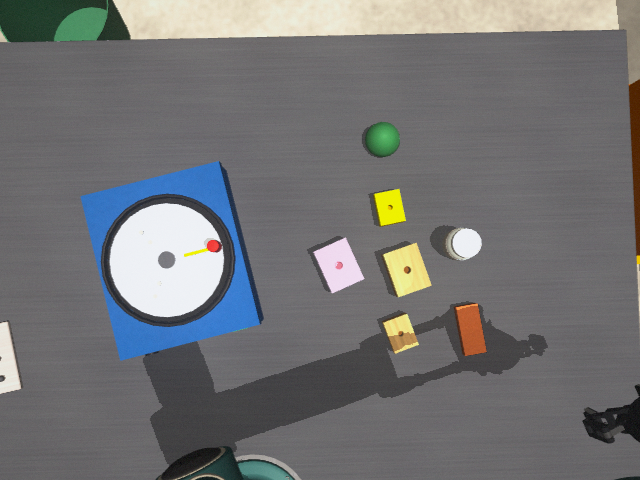

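The top view shows the pin head at (214,246), the lap centre at (167,260), and the larger wooden block's hole at (407,270). The glass is at (382,139), the jar at (463,243) and the stone at (470,330). The scene view agrees, with the pin at (437,240) and the block hole at (253,209).

```bash
cat >h.py <<'E'
import numpy as np, cv2
from workcell import bot, vision
def ray(c,u,v,z):
    R=np.array(c["R"]);t=np.array(c["t"]);o=-R.T@t
    d=R.T@np.array([(u-c["cx"])/c["fx"],(v-c["cy"])/c["fy"],1]); return o+d*(z-o[2])/d[2]
def blobs(m,mina=8):
    n,l,s,ce=cv2.connectedComponentsWithStats(m.astype(np.uint8)); return [(s[i,4],ce[i],l==i) for i in range(1,n) if s[i,4]>=mina]
def hsv(c): return cv2.cvtColor(c["pixels"],cv2.COLOR_RGB2HSV).astype(int)
def redmask(c):
    h=hsv(c); return ((h[...,0]<4)|(h[...,0]>176))&(h[...,1]>190)&(h[...,2]>90)
E
python3 - <<'E'
from h import *
B={"top":(380,235,435,300),"scene":(230,185,277,245)}
for n in("top","scene"):
    c=vision.read_camera(n);h=hsv(c)
    for a,ce,m in blobs(redmask(c),15):
        d=np.median(c["depth"][m]); print(n,"red",a,ce,ray(c,*ce,.170),d)
        ys,xs=np.where(m); print(xs.min(),xs.max(),ys.min(),ys.max())
    x0,y0,x1,y1=B[n]; s=np.zeros(m.shape,bool); s[y0:y1,x0:x1]=1
    for a,ce,m in blobs(s&(h[...,2]<110)&(h[...,1]>90),5): print(n,"darkblock",a,ce,ray(c,*ce,.046))
    for a,ce,m in blobs(s&(h[...,2]>200)&(h[...,1]>60)&(h[...,0]>10)&(h[...,0]<30),200):
        (rc,wh,ang)=cv2.minAreaRect(np.argwhere(m)[:,::-1].astype(np.float32)); print("blocktop",a,rc,wh,ang,ray(c,*rc,.046))
        bp=[ray(c,*p,.046)[:2].round(3) for p in cv2.boxPoints((rc,wh,ang))];print(bp)
    # black rim outer ellipse
    for a,ce,m in blobs((h[...,2]<45),800):
        cs,_=cv2.findContours(m.astype(np.uint8),cv2.RETR_EXTERNAL,cv2.CHAIN_APPROX_NONE)
        e=cv2.fitEllipse(cs[0]); print(n,"rim",a,e,ray(c,*e[0],.115))
    y=(h[...,0]>22)&(h[...,0]<33)&(h[...,1]>180)&(h[...,2]>150)
    for a,ce,m in blobs(y,20): print(n,"yellow",a,ce,ray(c,*ce,.118))
    g=(abs(h[...,0]-65)<20)&(h[...,1]>120)
    for a,ce,m in blobs(g,300): print(n,"green",a,ce,ray(c,*ce,.02))
    if n=="top":
        print("hole",ray(c,407,270,.046),"jar",ray(c,464,243,.09),"stone",ray(c,471,329,.025),"pink",ray(c,338,265,.046),"yel",ray(c,390,207,.046),"small",ray(c,401,333,.04))
        for a,b in [(130,230),(150,290),(190,290),(150,220)]: 
            D=c["depth"][b,a];R=np.array(c["R"]);print("disc z",(R.T@(np.array([(a-c["cx"])/c["fx"],(b-c["cy"])/c["fy"],1])*D-c["t"]))[2])
E
```

```text
top red 77 [211.25974026 245.19480519] [0.5329366  0.04355034 0.17      ] 1.0711598
207 218 240 251
top darkblock 63 [388.74603175 274.93650794] [ 0.47143683 -0.28258295  0.046     ]
top darkblock 7 [408.57142857 269.71428571] [ 0.48083547 -0.3220562   0.046     ]
blocktop 1297 (407.1046447753906, 269.46307373046875) (45.09712219238281, 34.83517074584961) 70.55996704101562 [ 0.48139749 -0.31916957  0.046     ]
[array([ 0.513, -0.273]), array([ 0.534, -0.338]), array([ 0.45 , -0.366]), array([ 0.429, -0.3  ])]
top rim 1400 ((616.1875, 421.1236572265625), (37.984989166259766, 64.0465087890625), 81.37776184082031) [ 0.19304434 -0.68843868  0.115     ]
top rim 855 ((189.92465209960938, 461.8860168457031), (16.040191650390625, 64.6376953125), 64.39063262939453) [0.13904919 0.09849616 0.115     ]
top yellow 829 [389.41737033 207.08202654] [ 0.59871171 -0.27941779  0.118     ]
top yellow 61 [195.63934426 251.98360656] [0.52315304 0.0821411  0.118     ]
top yellow 24 [638.  259.5] [ 0.49051582 -0.74058544  0.118     ]
top green 435 [71.24367816 27.00689655] [0.99140502 0.34976095 0.02      ]
[... 924 characters left out ...]
 0.54806139 -0.28994241  0.046     ]
scene darkblock 28 [262.35714286 237.57142857] [ 0.54404756 -0.27617915  0.046     ]
blocktop 1175 (252.5, 208.5) (37.0, 35.0) 0.0 [ 0.4830723  -0.31883697  0.046     ]
[array([ 0.534, -0.339]), array([ 0.451, -0.371]), array([ 0.43 , -0.298]), array([ 0.513, -0.269])]
scene rim 1286 ((490.4263916015625, 66.89238739013672), (29.91646957397461, 56.2165412902832), 77.89813232421875) [0.01287939 0.07528838 0.115     ]
scene yellow 55 [456.67272727 251.67272727] [0.52365686 0.08128243 0.118     ]
scene yellow 837 [245.22819594 267.52449223] [ 0.65669533 -0.26001387  0.118     ]
scene green 1121 [222.39429081 337.59143622] [ 0.75047392 -0.27956372  0.02      ]
```

```bash
python3 - <<'E'
from h import *
from scipy.spatial.transform import Rotation as Ro
for n,(u,v),box in(("top",(214,246),(85,170,260,350)),("scene",(437,240),(405,185,580,345))):
    c=vision.read_camera(n);h=hsv(c)
    s=np.zeros(h.shape[:2],bool); x0,y0,x1,y1=box; s[y0:y1,x0:x1]=1
    red=s&((h[...,0]<8)|(h[...,0]>172))&(h[...,1]>120)&(h[...,2]>50)
    for a,ce,m in blobs(red,15):
        ys,xs=np.where(m); print(n,"red",a,ce,xs.min(),xs.max(),ys.min(),ys.max(),ray(c,*ce,.170))
        R=np.array(c["R"]);D=c["depth"][ys,xs]
        P=(np.c_[(xs-c["cx"])/c["fx"]*D,(ys-c["cy"])/c["fy"]*D,D]-c["t"])@R
        t=P[P[:,2]>.163]; print("top pts",len(t),np.median(t,0),t.min(0),t.max(0))
    hull=s&(h[...,1]<60)&(h[...,2]>150)
    a,ce,m=max(blobs(hull,500),key=lambda b:b[0])
    cs,_=cv2.findContours(m.astype(np.uint8),cv2.RETR_EXTERNAL,cv2.CHAIN_APPROX_NONE)
    k=cv2.convexHull(max(cs,key=len)); e=cv2.fitEllipse(k); print(n,"disc",a,e,ray(c,*e[0],.118))
    blk=s&(h[...,2]<60)
    a,ce,m=max(blobs(blk,100),key=lambda b:b[0])
    cs,_=cv2.findContours(m.astype(np.uint8),cv2.RETR_EXTERNAL,cv2.CHAIN_APPROX_NONE)
    e=cv2.fitEllipse(cv2.convexHull(max(cs,key=len))); print(n,"rim",a,e,ray(c,*e[0],.115))
    ys,xs=np.where(cv2.erode(hull.astype(np.uint8),np.ones((9,9)))>0);D=c["depth"][ys,xs]
    P=(np.c_[(xs-c["cx"])/c["fx"]*D,(ys-c["cy"])/c["fy"]*D,D]-c["t"])@np.array(c["R"]); print("discz",np.median(P,0),P[:,2].std())
print(Ro.from_rotvec(bot.read_state()["tcp_rot"]).as_matrix().round(4))
E
```

```text
top red 135 [213.37037037 245.67407407] 207 220 240 251 [0.53200472 0.03983822 0.17      ]
top pts 116 [0.53311849 0.04167325 0.16869674] [ 0.48860805 -0.15258566  0.16401499] [0.54228898 0.05197815 1.24124568]
top disc 9749 ((166.33474731445312, 259.76751708984375), (113.1903305053711, 114.57220458984375), 47.4642333984375) [0.50996749 0.13645967 0.118     ]
top rim 589 ((166.62428283691406, 259.77001953125), (125.70887756347656, 127.93229675292969), 31.374095916748047) [0.5100077  0.13669581 0.115     ]
discz [0.50289909 0.14281063 0.11784592] 0.06685818644850518
scene red 232 [436.53448276 239.34482759] 429 444 230 250 [0.54553366 0.0418615  0.17      ]
top pts 131 [0.53704275 0.04216991 0.16972875] [0.52469759 0.02170468 0.16300556] [1.1291837  0.05267045 0.97039998]
scene disc 9346 ((490.7792663574219, 256.32342529296875), (99.17903137207031, 126.86370849609375), 109.37397003173828) [0.51685034 0.13919085 0.118     ]
scene rim 2757 ((489.4215087890625, 261.6756896972656), (118.93854522705078, 146.6995086669922), 109.6285171508789) [0.5263821 0.1387643 0.115    ]
discz [0.51985275 0.14777607 0.11923306] 0.05298308870900844
[[ 9.235e-01  3.837e-01 -3.000e-04]
 [ 3.837e-01 -9.235e-01  8.000e-04]
 [ 0.000e+00 -8.000e-04 -1.000e+00]]
```

Emit:
play_rows:
  rows:
    - {"dx": 0.3,"dy": -0.3,"fingers": 0}
    - {"dx": 0.5,"dy": -0.5,"fingers": 0}
    - {"dx": 0.7,"dy": -0.7,"fingers": 0}
    - {"dx": 0.7,"dy": -0.7,"fingers": 0}
    - {"dx": 0.7,"dy": -0.7,"fingers": 0}
    - {"dx": 0.7,"dy": -0.7,"fingers": 0}
    - {"dx": 0.7,"dy": -0.7,"fingers": 0}
    - {"dx": 0.7,"dy": -0.7,"fingers": 0}
    - {"dx": 0.7,"dy": -0.7,"fingers": 0}
    - {"dx": 0.7,"dy": -0.7,"fingers": 0}
    - {"dx": 0.7,"dy": -0.7,"fingers": 0}
    - {"dx": 0.7,"dy": -0.7,"fingers": 0}
    - {"dx": 0.7,"dy": -0.7,"fingers": 0}
    - {"dx": 0.7,"dy": -0.7,"fingers": 0}
    - {"dx": 0.7,"dy": -0.7,"fingers": 0}
    - {"dx": 0.7,"dy": -0.7,"fingers": 0}
    - {"dx": 0.7,"dy": -0.7,"fingers": 0}
    - {"dx": 0.7,"dy": -0.7,"fingers": 0}
    - {"dx": 0.5,"dy": -0.5,"fingers": 0}
    - {"dx": 0.2,"dy": -0.2,"fingers": 0}

```text
validation failed for argument at $.ro...
```

Emit:
play_rows:
  rows:
    - {"dx": 0.3,"dy": -0.3,"dz": 0.0,"roll": 0.0,"fingers": 0.0}
    - {"dx": 0.5,"dy": -0.5,"dz": 0.0,"roll": 0.0,"fingers": 0.0}

```text
time: 0.47
tool_pos: [0.2754, -0.5829, 0.2309]
tcp_rot: [3.081, 0.611, -0.001]
wrist_force: [1.5, 0.4, 0.3]
width: 0.998
```

Emit:
play_rows:
  rows:
    - {"dx": 0.7,"dy": -0.7,"dz": 0,"roll": 0,"fingers": 0}
    - {"dx": 0.7,"dy": -0.7,"dz": 0,"roll": 0,"fingers": 0}
    - {"dx": 0.7,"dy": -0.7,"dz": 0,"roll": 0,"fingers": 0}
    - {"dx": 0.7,"dy": -0.7,"dz": 0,"roll": 0,"fingers": 0}
    - {"dx": 0.7,"dy": -0.7,"dz": 0,"roll": 0,"fingers": 0}
    - {"dx": 0.7,"dy": -0.7,"dz": 0,"roll": 0,"fingers": 0}
    - {"dx": 0.7,"dy": -0.7,"dz": 0,"roll": 0,"fingers": 0}
    - {"dx": 0.7,"dy": -0.7,"dz": 0,"roll": 0,"fingers": 0}
    - {"dx": 0.7,"dy": -0.7,"dz": 0,"roll": 0,"fingers": 0}
    - {"dx": 0.7,"dy": -0.7,"dz": 0,"roll": 0,"fingers": 0}
    - {"dx": 0.7,"dy": -0.7,"dz": 0,"roll": 0,"fingers": 0}
    - {"dx": 0.7,"dy": -0.7,"dz": 0,"roll": 0,"fingers": 0}
    - {"dx": 0.7,"dy": -0.7,"dz": 0,"roll": 0,"fingers": 0}
    - {"dx": 0.7,"dy": -0.7,"dz": 0,"roll": 0,"fingers": 0}
    - {"dx": 0.7,"dy": -0.7,"dz": 0,"roll": 0,"fingers": 0}
    - {"dx": 0.7,"dy": -0.7,"dz": 0,"roll": 0,"fingers": 0}
    - {"dx": 0.5,"dy": -0.5,"dz": 0,"roll": 0,"fingers": 0}
    - {"dx": 0.2,"dy": -0.2,"dz": 0,"roll": 0,"fingers": 0}
    - {"dx": 0,"dy": 0,"dz": 0,"roll": 0,"fingers": 0}
    - {"dx": 0,"dy": 0,"dz": 0,"roll": 0,"fingers": 0}

```text
time: 2.13
tool_pos: [0.5329, 0.0406, 0.2311]
tcp_rot: [3.08, 0.617, -0.001]
wrist_force: [0.7, 0.5, -0.3]
width: 1.001
```

```bash
python3 - <<'E'
from h import *
from scipy.spatial.transform import Rotation as Ro
s=bot.read_state(); print(s["tool_pos"],Ro.from_rotvec(s["tcp_rot"]).as_matrix().round(4),s["wrist_force"])
R=Ro.from_rotvec(s["tcp_rot"]).as_matrix(); print((R.T@(np.array([.533,.042,.136])-s["tool_pos"])/.04).round(3))
for n in("scene","top"):
    c=vision.read_camera(n); cv2.imwrite(f"pics/{n}1.png",cv2.resize(c["pixels"][130:370,380:600] if n=="scene" else c["pixels"][150:360,80:300],None,fx=2.5,fy=2.5)[...,::-1])
E
```

```text
[0.53293657 0.04062178 0.23108164] [[ 9.229e-01  3.851e-01 -8.000e-04]
 [ 3.851e-01 -9.229e-01 -8.000e-04]
 [-1.000e-03  5.000e-04 -1.000e+00]] [ 0.72887903  0.45583024 -0.27251302]
[ 0.017 -0.032  2.377]
```

View pics/scene1.png

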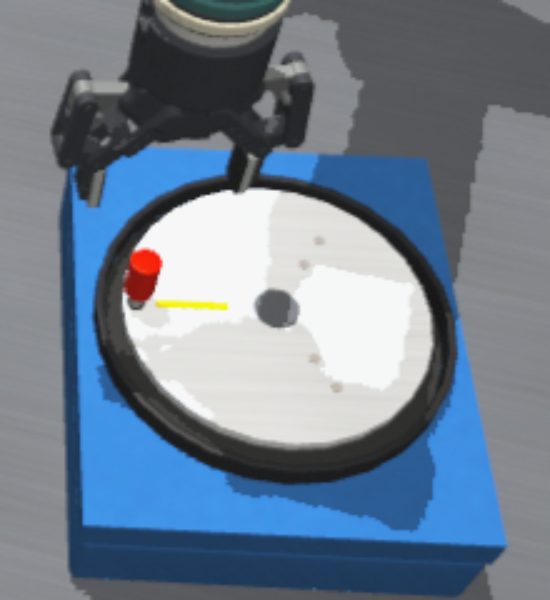

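The gripper hangs centred over the pin: tips at crop (93,200) and (245,185), red head at (145,275). Descending to grasp.

Emit:
play_rows:
  rows:
    - {"dx": 0.02,"dy": -0.03,"dz": 0.4,"roll": 0,"fingers": 0}
    - {"dx": 0,"dy": 0,"dz": 0.7,"roll": 0,"fingers": 0}
    - {"dx": 0,"dy": 0,"dz": 0.7,"roll": 0,"fingers": 0}
    - {"dx": 0,"dy": 0,"dz": 0.4,"roll": 0,"fingers": 0}
    - {"dx": 0,"dy": 0,"dz": 0.2,"roll": 0,"fingers": 0}
    - {"dx": 0,"dy": 0,"dz": 0,"roll": 0,"fingers": 0}
    - {"dx": 0,"dy": 0,"dz": 0,"roll": 0,"fingers": 0}

```text
time: 2.82
tool_pos: [0.5336, 0.0411, 0.1357]
tcp_rot: [3.081, 0.612, 0.0]
wrist_force: [0.9, -0.0, 0.6]
width: 1.004
```

Emit:
play_rows:
  grip_force: 30
  rows:
    - {"dx": 0,"dy": 0,"dz": 0,"roll": 0,"fingers": 0.5}
    - {"dx": 0,"dy": 0,"dz": 0,"roll": 0,"fingers": 0.6}
    - {"dx": 0,"dy": 0,"dz": 0,"roll": 0,"fingers": 0.7}
    - {"dx": 0,"dy": 0,"dz": 0,"roll": 0,"fingers": 0.8}
    - {"dx": 0,"dy": 0,"dz": 0,"roll": 0,"fingers": 1}
    - {"dx": 0,"dy": 0,"dz": 0,"roll": 0,"fingers": 1}
    - {"dx": 0,"dy": 0,"dz": 0,"roll": 0,"fingers": 1}
    - {"dx": 0,"dy": 0,"dz": 0,"roll": 0,"fingers": 1}
    - {"dx": 0,"dy": 0,"dz": 0,"roll": 0,"fingers": 1}
    - {"dx": 0,"dy": 0,"dz": 0,"roll": 0,"fingers": 1}

```text
time: 3.65
tool_pos: [0.5339, 0.0423, 0.1359]
tcp_rot: [-3.081, -0.615, -0.002]
wrist_force: [-1.0, 0.7, 5.2]
width: 0.246
```

Emit:
play_rows:
  grip_force: 40
  rows:
    - {"dx": 0,"dy": 0,"dz": 0,"roll": 0,"fingers": 1}
    - {"dx": 0,"dy": 0,"dz": -0.1,"roll": 0,"fingers": 1}
    - {"dx": 0,"dy": 0,"dz": -0.2,"roll": 0,"fingers": 1}
    - {"dx": 0,"dy": 0,"dz": -0.3,"roll": 0,"fingers": 1}
    - {"dx": 0,"dy": 0,"dz": -0.4,"roll": 0,"fingers": 1}
    - {"dx": 0,"dy": 0,"dz": -0.4,"roll": 0,"fingers": 1}
    - {"dx": 0,"dy": 0,"dz": -0.4,"roll": 0,"fingers": 1}
    - {"dx": 0,"dy": 0,"dz": -0.2,"roll": 0,"fingers": 1}
    - {"dx": 0,"dy": 0,"dz": 0,"roll": 0,"fingers": 1}
    - {"dx": 0,"dy": 0,"dz": 0,"roll": 0,"fingers": 1}

```text
time: 4.48
tool_pos: [0.5335, 0.042, 0.2158]
tcp_rot: [3.081, 0.615, 0.001]
wrist_force: [0.7, 0.2, -1.0]
width: 0.246
```

```bash
python3 - <<'E'
from h import *
from scipy.spatial.transform import Rotation as Ro
s=bot.read_state(); R=Ro.from_rotvec(s["tcp_rot"]).as_matrix(); print(s["tool_pos"],s["wrist_force"],s["width"],(R.T@(np.array([.481,-.319,.22])-s["tool_pos"])/.04).round(3))
c=vision.read_camera("scene"); cv2.imwrite("pics/scene2.png",cv2.resize(c["pixels"][130:370,380:600],None,fx=2.5,fy=2.5)[...,::-1])
E
```

```text
[0.53352085 0.04203337 0.21578731] [ 0.68767298  0.19938745 -1.00601528] 0.24584115579163696 [-4.676  7.831 -0.105]
```

View pics/scene2.png

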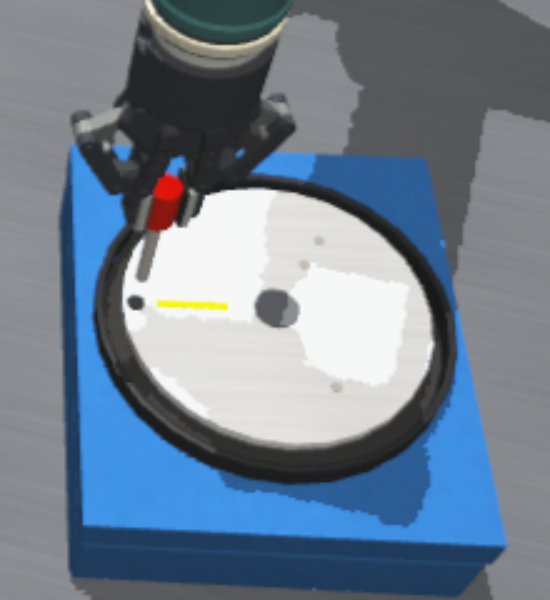

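The pin is free, hanging upright with its red head at crop (165,205) and stem foot at (143,278). Carrying it to above the block.

Emit:
play_rows:
  rows:
    - {"dx": -0.2,"dy": 0.33,"dz": 0,"roll": 0,"fingers": 1}
    - {"dx": -0.39,"dy": 0.65,"dz": 0,"roll": 0,"fingers": 1}
    - {"dx": -0.39,"dy": 0.65,"dz": 0,"roll": 0,"fingers": 1}
    - {"dx": -0.39,"dy": 0.65,"dz": 0,"roll": 0,"fingers": 1}
    - {"dx": -0.39,"dy": 0.65,"dz": 0,"roll": 0,"fingers": 1}
    - {"dx": -0.39,"dy": 0.65,"dz": 0,"roll": 0,"fingers": 1}
    - {"dx": -0.39,"dy": 0.65,"dz": 0,"roll": 0,"fingers": 1}
    - {"dx": -0.39,"dy": 0.65,"dz": 0,"roll": 0,"fingers": 1}
    - {"dx": -0.39,"dy": 0.65,"dz": 0,"roll": 0,"fingers": 1}
    - {"dx": -0.39,"dy": 0.65,"dz": 0,"roll": 0,"fingers": 1}
    - {"dx": -0.39,"dy": 0.65,"dz": 0,"roll": 0,"fingers": 1}
    - {"dx": -0.39,"dy": 0.65,"dz": 0.2,"roll": 0,"fingers": 1}
    - {"dx": -0.19,"dy": 0.35,"dz": 0.5,"roll": 0,"fingers": 1}
    - {"dx": 0,"dy": 0,"dz": 0.6,"roll": 0,"fingers": 1}
    - {"dx": 0,"dy": 0,"dz": 0.6,"roll": 0,"fingers": 1}
    - {"dx": 0,"dy": 0,"dz": 0.3,"roll": 0,"fingers": 1}
    - {"dx": 0,"dy": 0,"dz": 0,"roll": 0,"fingers": 1}
    - {"dx": 0,"dy": 0,"dz": 0,"roll": 0,"fingers": 1}

```text
time: 6.03
tool_pos: [0.4798, -0.3181, 0.1259]
tcp_rot: [-3.078, -0.614, 0.004]
wrist_force: [-0.2, -0.4, 0.0]
width: 0.245
```

```bash
python3 - <<'E'
from h import *
s=bot.read_state(); print(s["tool_pos"],s["wrist_force"],s["width"])
for n,(x0,y0,x1,y1) in(("scene",(200,130,320,260)),("top",(360,220,460,320))):
    c=vision.read_camera(n); cv2.imwrite(f"pics/{n}3.png",cv2.resize(c["pixels"][y0:y1,x0:x1],None,fx=4.5,fy=4.5)[...,::-1])
    R=np.array(c["R"])
    for P in ([.481,-.319,.046],[.481,-.319,.061],[*s["tool_pos"][:2],s["tool_pos"][2]-.068]):
        q=R@P+c["t"]; print(n,P[2],((q[0]/q[2]*c["fx"]+c["cx"]-x0)*4.5).round(1),((q[1]/q[2]*c["fy"]+c["cy"]-y0)*4.5).round(1))
E
```

```text
[ 0.47983597 -0.31808318  0.12587485] [-0.22101259 -0.40255813  0.03953683] 0.24466404410459874
scene 0.046 237.5 349.6
scene 0.061 234.0 328.5
scene 0.057874847194401835 237.6 331.4
top 0.046 211.6 223.5
top 0.061 216.4 223.6
top 0.057874847194401835 213.4 226.3
```

View pics/scene3.png

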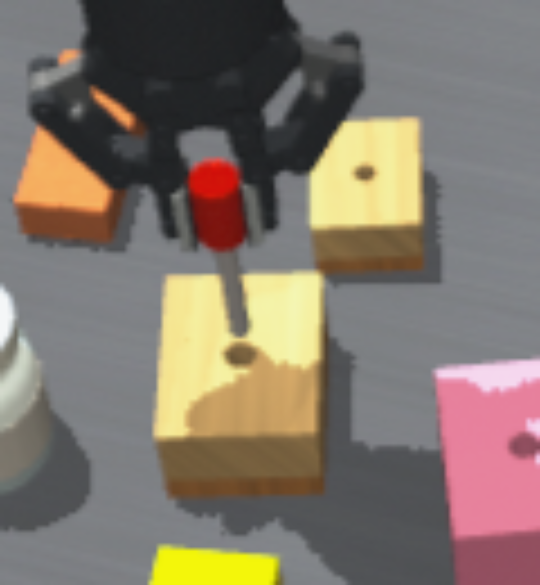

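View pics/top3.png

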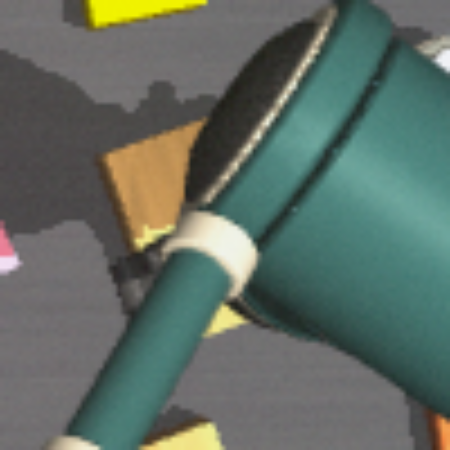

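The scene crop shows the pin upright, its foot at (238,335) just above the hole at (240,354). The hole is about 2–3 mm further in +x, so I'll shift there and lower. The top view is blocked by the arm.

Emit:
play_rows:
  rows:
    - {"dx": 0.06,"dy": 0.02,"dz": 0,"roll": 0,"fingers": 1}
    - {"dx": 0,"dy": 0,"dz": 0.1,"roll": 0,"fingers": 1}
    - {"dx": 0,"dy": 0,"dz": 0.1,"roll": 0,"fingers": 1}
    - {"dx": 0,"dy": 0,"dz": 0.1,"roll": 0,"fingers": 1}
    - {"dx": 0,"dy": 0,"dz": 0.1,"roll": 0,"fingers": 1}
    - {"dx": 0,"dy": 0,"dz": 0.1,"roll": 0,"fingers": 1}
    - {"dx": 0,"dy": 0,"dz": 0,"roll": 0,"fingers": 1}

```text
time: 6.72
tool_pos: [0.4825, -0.3182, 0.1059]
tcp_rot: [-3.079, -0.614, 0.002]
wrist_force: [-0.6, -0.7, -1.7]
width: 0.242
```

Emit:
play_rows:
  rows:
    - {"dx": 0,"dy": 0,"dz": 0.1,"roll": 0,"fingers": 1}
    - {"dx": 0,"dy": 0,"dz": 0.1,"roll": 0,"fingers": 1}
    - {"dx": 0,"dy": 0,"dz": 0.1,"roll": 0,"fingers": 1}
    - {"dx": 0,"dy": 0,"dz": 0.1,"roll": 0,"fingers": 1}
    - {"dx": 0,"dy": 0,"dz": 0.1,"roll": 0,"fingers": 1}
    - {"dx": 0,"dy": 0,"dz": 0.05,"roll": 0,"fingers": 1}
    - {"dx": 0,"dy": 0,"dz": 0,"roll": 0,"fingers": 1}

```text
time: 7.3
tool_pos: [0.4828, -0.3184, 0.0844]
tcp_rot: [-3.08, -0.614, 0.002]
wrist_force: [0.0, -0.5, -0.6]
width: 0.242
```

Emit:
play_rows:
  rows:
    - {"dx": 0,"dy": 0,"dz": 0.04,"roll": 0,"fingers": 1}
    - {"dx": 0,"dy": 0,"dz": 0,"roll": 0,"fingers": 0.7}
    - {"dx": 0,"dy": 0,"dz": 0,"roll": 0,"fingers": 0.5}
    - {"dx": 0,"dy": 0,"dz": 0,"roll": 0,"fingers": 0.2}
    - {"dx": 0,"dy": 0,"dz": 0,"roll": 0,"fingers": 0}
    - {"dx": 0,"dy": 0,"dz": 0,"roll": 0,"fingers": 0}
    - {"dx": 0,"dy": 0,"dz": 0,"roll": 0,"fingers": 0}
    - {"dx": 0,"dy": 0,"dz": 0,"roll": 0,"fingers": 0}
    - {"dx": 0,"dy": 0,"dz": -0.2,"roll": 0,"fingers": 0}
    - {"dx": 0,"dy": 0,"dz": -0.6,"roll": 0,"fingers": 0}
    - {"dx": 0,"dy": 0,"dz": -0.8,"roll": 0,"fingers": 0}
    - {"dx": 0,"dy": 0,"dz": -0.8,"roll": 0,"fingers": 0}
    - {"dx": 0,"dy": 0,"dz": -0.8,"roll": 0,"fingers": 0}
    - {"dx": 0,"dy": 0,"dz": -0.3,"roll": 0,"fingers": 0}
    - {"dx": 0,"dy": 0,"dz": 0,"roll": 0,"fingers": 0}

```text
time: 8.55
tool_pos: [0.4857, -0.3205, 0.2291]
tcp_rot: [3.074, 0.613, 0.01]
wrist_force: [-0.1, -0.3, -0.5]
width: 0.997
```

```bash
python3 - <<'E'
from h import *
from scipy.spatial.transform import Rotation as Ro
s=bot.read_state(); R=Ro.from_rotvec(s["tcp_rot"]).as_matrix(); print(s["tool_pos"],s["wrist_force"])
# drag start: 65mm from axis, direction of -x (towards robot)
print((R.T@(np.array([.511-.065,.1375,.21])-s["tool_pos"])/.04).round(3))
c=vision.read_camera("scene"); cv2.imwrite("pics/scene4.png",cv2.resize(c["pixels"][130:260,200:320],None,fx=4,fy=4)[...,::-1])
h=hsv(c)
for a,ce,m in blobs(redmask(c),15):
    ys,xs=np.where(m);D=c["depth"][m]; P=(np.c_[(xs-c["cx"])/c["fx"]*D,(ys-c["cy"])/c["fy"]*D,D]-c["t"])@np.array(c["R"]); print(a,ce,np.percentile(P[:,2],[5,50,90,97]),np.median(P,0))
E
```

```text
[ 0.48572081 -0.32048138  0.22912903] [-0.07497968 -0.32719889 -0.46178903]
[  3.474 -10.958   0.408]
136 [250.52205882 192.05147059] [0.08648048 0.10580914 0.11691967 0.11765836] [ 0.49016235 -0.31391474  0.10580914]
```

View pics/scene4.png

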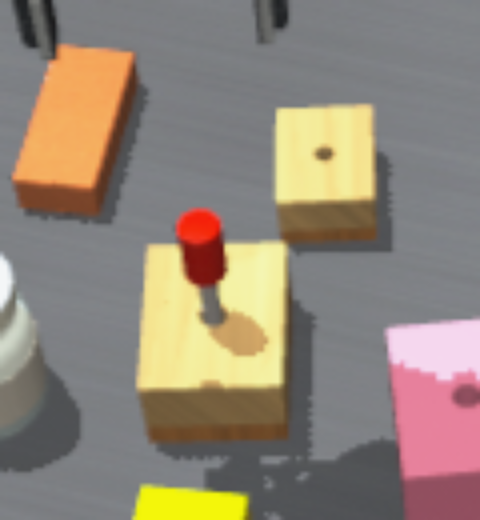

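The pin stands fully down: the head's top reads about 0.117 m against 0.116 m expected, with the head at crop (200,245) and the stem entering the hole at (212,315). Moving to the disc with shut fingers.

Emit:
play_rows:
  rows:
    - {"dx": 0.14,"dy": -0.47,"dz": 0,"roll": 0,"fingers": 1}
    - {"dx": 0.29,"dy": -0.91,"dz": 0,"roll": 0,"fingers": 1}
    - {"dx": 0.29,"dy": -0.91,"dz": 0,"roll": 0,"fingers": 1}
    - {"dx": 0.29,"dy": -0.91,"dz": 0,"roll": 0,"fingers": 1}
    - {"dx": 0.29,"dy": -0.91,"dz": 0,"roll": 0,"fingers": 1}
    - {"dx": 0.29,"dy": -0.91,"dz": 0,"roll": 0,"fingers": 1}
    - {"dx": 0.29,"dy": -0.91,"dz": 0,"roll": 0,"fingers": 1}
    - {"dx": 0.29,"dy": -0.91,"dz": 0,"roll": 0,"fingers": 1}
    - {"dx": 0.29,"dy": -0.91,"dz": 0,"roll": 0,"fingers": 1}
    - {"dx": 0.29,"dy": -0.91,"dz": 0,"roll": 0,"fingers": 1}
    - {"dx": 0.29,"dy": -0.91,"dz": 0,"roll": 0,"fingers": 1}
    - {"dx": 0.29,"dy": -0.91,"dz": 0,"roll": 0,"fingers": 1}
    - {"dx": 0.14,"dy": -0.47,"dz": 0,"roll": 0,"fingers": 1}
    - {"dx": 0,"dy": 0,"dz": 0.7,"roll": 0,"fingers": 1}
    - {"dx": 0,"dy": 0,"dz": 0.7,"roll": 0,"fingers": 1}
    - {"dx": 0,"dy": 0,"dz": 0.5,"roll": 0,"fingers": 1}
    - {"dx": 0,"dy": 0,"dz": 0.2,"roll": 0,"fingers": 1}
    - {"dx": 0,"dy": 0,"dz": 0,"roll": 0,"fingers": 1}
    - {"dx": 0,"dy": 0,"dz": 0,"roll": 0,"fingers": 1}
    - {"dx": 0,"dy": 0,"dz": 0,"roll": 0,"fingers": 1}

```text
time: 10.27
tool_pos: [0.4441, 0.139, 0.1404]
tcp_rot: [-3.081, -0.614, -0.002]
wrist_force: [0.6, -0.3, 1.1]
width: 0.001
```

```bash
python3 - <<'E'
from h import *
from scipy.spatial.transform import Rotation as Ro
s=bot.read_state(); R=Ro.from_rotvec(s["tcp_rot"]).as_matrix(); print(s["tool_pos"],s["wrist_force"],s["width"],R.round(4))
print((R.T@(np.array([.511-.065,.1375,.128])-s["tool_pos"])/.04).round(3))
E
```

```text
[0.44412287 0.13898032 0.14041914] [ 0.58218824 -0.33266869  1.0900367 ] 0.0012166313249985941 [[ 9.236e-01  3.833e-01  1.100e-03]
 [ 3.833e-01 -9.236e-01  3.000e-04]
 [ 1.100e-03  1.000e-04 -1.000e+00]]
[0.029 0.052 0.311]
```

Emit:
play_rows:
  rows:
    - {"dx": 0.03,"dy": 0.05,"dz": 0.12,"roll": 0,"fingers": 1}
    - {"dx": 0,"dy": 0,"dz": 0.12,"roll": 0,"fingers": 1}
    - {"dx": 0,"dy": 0,"dz": 0.08,"roll": 0,"fingers": 1}
    - {"dx": 0,"dy": 0,"dz": 0,"roll": 0,"fingers": 1}
    - {"dx": 0,"dy": 0,"dz": 0,"roll": 0,"fingers": 1}
    - {"dx": 0,"dy": 0,"dz": 0,"roll": 0,"fingers": 1}

```text
time: 10.77
tool_pos: [0.4454, 0.1376, 0.127]
tcp_rot: [-3.081, -0.614, -0.0]
wrist_force: [0.6, -0.0, 0.2]
width: 0.0
```

Emit:
play_rows:
  rows:
    - {"dx": 0,"dy": 0,"dz": 0.015,"roll": 0,"fingers": 1}
    - {"dx": 0,"dy": 0,"dz": 0.015,"roll": 0,"fingers": 1}
    - {"dx": 0,"dy": 0,"dz": 0.015,"roll": 0,"fingers": 1}
    - {"dx": 0,"dy": 0,"dz": 0,"roll": 0,"fingers": 1}
    - {"dx": 0,"dy": 0,"dz": 0,"roll": 0,"fingers": 1}

```text
time: 11.18
tool_pos: [0.4452, 0.1376, 0.1251]
tcp_rot: [3.081, 0.615, -0.0]
wrist_force: [0.1, -0.3, -0.5]
width: 0.0
```

Emit:
play_rows:
  rows:
    - {"dx": 0,"dy": 0,"dz": 0.015,"roll": 0,"fingers": 1}
    - {"dx": 0,"dy": 0,"dz": 0.015,"roll": 0,"fingers": 1}
    - {"dx": 0,"dy": 0,"dz": 0.015,"roll": 0,"fingers": 1}
    - {"dx": 0,"dy": 0,"dz": 0,"roll": 0,"fingers": 1}
    - {"dx": 0,"dy": 0,"dz": 0,"roll": 0,"fingers": 1}

```text
time: 11.6
tool_pos: [0.4452, 0.1376, 0.1232]
tcp_rot: [3.081, 0.615, -0.0]
wrist_force: [0.4, 0.3, 0.2]
width: 0.003
```

Emit:
play_rows:
  rows:
    - {"dx": 0,"dy": 0,"dz": 0.015,"roll": 0,"fingers": 1}
    - {"dx": 0,"dy": 0,"dz": 0.015,"roll": 0,"fingers": 1}
    - {"dx": 0,"dy": 0,"dz": 0.015,"roll": 0,"fingers": 1}
    - {"dx": 0,"dy": 0,"dz": 0,"roll": 0,"fingers": 1}
    - {"dx": 0,"dy": 0,"dz": 0,"roll": 0,"fingers": 1}

```text
time: 12.02
tool_pos: [0.4452, 0.1376, 0.1214]
tcp_rot: [3.081, 0.615, -0.0]
wrist_force: [0.5, -0.5, 0.3]
width: 0.003
```

Emit:
play_rows:
  rows:
    - {"dx": 0,"dy": 0,"dz": 0.015,"roll": 0,"fingers": 1}
    - {"dx": 0,"dy": 0,"dz": 0.015,"roll": 0,"fingers": 1}
    - {"dx": 0,"dy": 0,"dz": 0.015,"roll": 0,"fingers": 1}
    - {"dx": 0,"dy": 0,"dz": 0,"roll": 0,"fingers": 1}
    - {"dx": 0,"dy": 0,"dz": 0,"roll": 0,"fingers": 1}

```text
time: 12.43
tool_pos: [0.4452, 0.1376, 0.1196]
tcp_rot: [-3.081, -0.615, 0.0]
wrist_force: [0.2, -0.1, 0.2]
width: 0.003
```

Emit:
play_rows:
  rows:
    - {"dx": 0,"dy": 0,"dz": 0.015,"roll": 0,"fingers": 1}
    - {"dx": 0,"dy": 0,"dz": 0.015,"roll": 0,"fingers": 1}
    - {"dx": 0,"dy": 0,"dz": 0.015,"roll": 0,"fingers": 1}
    - {"dx": 0,"dy": 0,"dz": 0,"roll": 0,"fingers": 1}
    - {"dx": 0,"dy": 0,"dz": 0,"roll": 0,"fingers": 1}

```text
time: 12.85
tool_pos: [0.4454, 0.1376, 0.1182]
tcp_rot: [-3.081, -0.615, -0.0]
wrist_force: [-0.6, 0.1, 2.9]
width: 0.003
```

Emit:
play_rows:
  rows:
    - {"dx": 0,"dy": 0,"dz": 0.015,"roll": 0,"fingers": 1}
    - {"dx": 0,"dy": 0,"dz": 0.015,"roll": 0,"fingers": 1}
    - {"dx": 0,"dy": 0,"dz": 0,"roll": 0,"fingers": 1}
    - {"dx": 0,"dy": 0,"dz": 0,"roll": 0,"fingers": 1}
    - {"dx": 0,"dy": 0,"dz": 0,"roll": 0,"fingers": 1}

```text
time: 13.27
tool_pos: [0.4454, 0.1376, 0.1171]
tcp_rot: [-3.081, -0.615, -0.0]
wrist_force: [-2.0, -0.6, 5.6]
width: -0.004
```

```bash
cat > rows.py <<'E'
import sys; from h import *
from scipy.spatial.transform import Rotation as Ro
n,dphi=int(sys.argv[1]),float(sys.argv[2]); s=bot.read_state(); R=Ro.from_rotvec(s["tcp_rot"]).as_matrix()
C=np.array([.511,.1375]); d=s["tool_pos"][:2]-C; p0=np.arctan2(d[1],d[0])
print("t",s["time"],"r",np.hypot(*d).round(4),"phi",np.degrees(p0).round(1),"z",s["tool_pos"][2].round(4),"F",s["wrist_force"].round(1))
a=p0+np.radians(dphi)*np.arange(1,n+1)
P=np.c_[C[0]+.065*np.cos(a),C[1]+.065*np.sin(a),np.full(n,s["tool_pos"][2])]-s["tool_pos"]
T=np.vstack([[0,0],((P@R)[:,:2]/.04).round(2)]); print(np.diff(T,axis=0).round(2).tolist())
E
python3 rows.py 15 6
```

```text
t 13.2667 r 0.0656 phi 179.9 z 0.1171 F [-2.  -0.6  5.6]
[[-0.04, 0.17], [-0.04, 0.16], [-0.03, 0.17], [0.0, 0.17], [0.01, 0.17], [0.03, 0.17], [0.05, 0.16], [0.06, 0.16], [0.08, 0.15], [0.1, 0.14], [0.11, 0.13], [0.12, 0.11], [0.14, 0.11], [0.14, 0.09], [0.16, 0.07]]
```

Emit:
play_rows:
  rows:
    - {"dx": 0,"dy": 0,"dz": 0.012,"roll": 0,"fingers": 1}
    - {"dx": -0.04,"dy": 0.17,"dz": 0,"roll": 0,"fingers": 1}
    - {"dx": -0.04,"dy": 0.16,"dz": 0,"roll": 0,"fingers": 1}
    - {"dx": -0.03,"dy": 0.17,"dz": 0,"roll": 0,"fingers": 1}
    - {"dx": 0,"dy": 0.17,"dz": 0,"roll": 0,"fingers": 1}
    - {"dx": 0.01,"dy": 0.17,"dz": 0,"roll": 0,"fingers": 1}
    - {"dx": 0.03,"dy": 0.17,"dz": 0,"roll": 0,"fingers": 1}

```text
time: 13.85
tool_pos: [0.4589, 0.0996, 0.1169]
tcp_rot: [-3.08, -0.614, -0.003]
wrist_force: [-0.6, 1.5, 5.4]
width: -0.001
```

```bash
cat >> rows.py <<'E'
c=vision.read_camera("scene"); h=hsv(c)
y=(h[...,0]>22)&(h[...,0]<33)&(h[...,1]>150)&(h[...,2]>120); y[:,:400]=0
for k,ce,m in blobs(y,10): 
    w=ray(c,*ce,.118)[:2]-C; print("stripe",k,"angle",np.degrees(np.arctan2(w[1],w[0])).round(1),np.hypot(*w).round(3))
E
python3 rows.py 14 6
```

```text
t 13.85 r 0.0645 phi -143.9 z 0.1169 F [-0.6  1.5  5.4]
[[0.04, 0.17], [0.06, 0.15], [0.08, 0.15], [0.1, 0.14], [0.11, 0.13], [0.12, 0.12], [0.14, 0.1], [0.14, 0.09], [0.16, 0.07], [0.16, 0.06], [0.16, 0.04], [0.17, 0.02], [0.17, 0.01], [0.17, -0.02]]
stripe 70 angle -42.7 0.058
```

The disc follows: the stripe turned 34.6° for 36° of drag, at about 5.5 N. Continuing with slightly more pressure.

Emit:
play_rows:
  rows:
    - {"dx": 0.04,"dy": 0.17,"dz": 0.007,"roll": 0,"fingers": 1}
    - {"dx": 0.06,"dy": 0.15,"dz": 0,"roll": 0,"fingers": 1}
    - {"dx": 0.08,"dy": 0.15,"dz": 0,"roll": 0,"fingers": 1}
    - {"dx": 0.1,"dy": 0.14,"dz": 0,"roll": 0,"fingers": 1}
    - {"dx": 0.11,"dy": 0.13,"dz": 0,"roll": 0,"fingers": 1}
    - {"dx": 0.12,"dy": 0.12,"dz": 0,"roll": 0,"fingers": 1}
    - {"dx": 0.14,"dy": 0.1,"dz": 0,"roll": 0,"fingers": 1}
    - {"dx": 0.14,"dy": 0.09,"dz": 0,"roll": 0,"fingers": 1}
    - {"dx": 0.16,"dy": 0.07,"dz": 0,"roll": 0,"fingers": 1}
    - {"dx": 0.16,"dy": 0.06,"dz": 0,"roll": 0,"fingers": 1}
    - {"dx": 0.16,"dy": 0.04,"dz": 0,"roll": 0,"fingers": 1}
    - {"dx": 0.17,"dy": 0.02,"dz": 0,"roll": 0,"fingers": 1}
    - {"dx": 0.17,"dy": 0.01,"dz": 0,"roll": 0,"fingers": 1}
    - {"dx": 0.17,"dy": -0.02,"dz": 0,"roll": 0,"fingers": 1}

```text
time: 15.07
tool_pos: [0.5435, 0.0808, 0.1166]
tcp_rot: [3.08, 0.614, 0.001]
wrist_force: [-1.5, -1.3, 6.4]
width: -0.001
```

```bash
python3 rows.py 16 6
```

```text
t 15.0667 r 0.0654 phi -60.2 z 0.1166 F [-1.5 -1.3  6.4]
[[0.17, -0.04], [0.16, -0.05], [0.16, -0.06], [0.15, -0.08], [0.14, -0.1], [0.13, -0.11], [0.11, -0.12], [0.11, -0.14], [0.09, -0.14], [0.07, -0.15], [0.06, -0.16], [0.04, -0.17], [0.02, -0.17], [0.01, -0.17], [-0.02, -0.17], [-0.03, -0.16]]
stripe 74 angle 35.0 0.058
```

Emit:
play_rows:
  rows:
    - {"dx": 0.17,"dy": -0.04,"dz": 0,"roll": 0,"fingers": 1}
    - {"dx": 0.16,"dy": -0.05,"dz": 0,"roll": 0,"fingers": 1}
    - {"dx": 0.16,"dy": -0.06,"dz": 0,"roll": 0,"fingers": 1}
    - {"dx": 0.15,"dy": -0.08,"dz": 0,"roll": 0,"fingers": 1}
    - {"dx": 0.14,"dy": -0.1,"dz": 0,"roll": 0,"fingers": 1}
    - {"dx": 0.13,"dy": -0.11,"dz": 0,"roll": 0,"fingers": 1}
    - {"dx": 0.11,"dy": -0.12,"dz": 0,"roll": 0,"fingers": 1}
    - {"dx": 0.11,"dy": -0.14,"dz": 0,"roll": 0,"fingers": 1}
    - {"dx": 0.09,"dy": -0.14,"dz": 0,"roll": 0,"fingers": 1}
    - {"dx": 0.07,"dy": -0.15,"dz": 0,"roll": 0,"fingers": 1}
    - {"dx": 0.06,"dy": -0.16,"dz": 0,"roll": 0,"fingers": 1}
    - {"dx": 0.04,"dy": -0.17,"dz": 0,"roll": 0,"fingers": 1}
    - {"dx": 0.02,"dy": -0.17,"dz": 0,"roll": 0,"fingers": 1}
    - {"dx": 0.01,"dy": -0.17,"dz": 0,"roll": 0,"fingers": 1}
    - {"dx": -0.02,"dy": -0.17,"dz": 0,"roll": 0,"fingers": 1}
    - {"dx": -0.03,"dy": -0.16,"dz": 0,"roll": 0,"fingers": 1}

```text
time: 16.45
tool_pos: [0.5645, 0.1757, 0.1171]
tcp_rot: [3.08, 0.615, 0.005]
wrist_force: [1.3, -1.5, 5.7]
width: 0.002
```

```bash
python3 rows.py 18 6
```

```text
t 16.45 r 0.0657 phi 35.5 z 0.1171 F [ 1.3 -1.5  5.7]
[[-0.06, -0.16], [-0.07, -0.16], [-0.08, -0.15], [-0.09, -0.14], [-0.11, -0.13], [-0.12, -0.12], [-0.14, -0.1], [-0.14, -0.09], [-0.15, -0.08], [-0.16, -0.06], [-0.17, -0.04], [-0.17, -0.02], [-0.17, -0.01], [-0.17, 0.01], [-0.16, 0.03], [-0.17, 0.05], [-0.16, 0.06], [-0.15, 0.08]]
```

Emit:
play_rows:
  rows:
    - {"dx": -0.06,"dy": -0.16,"dz": 0.007,"roll": 0,"fingers": 1}
    - {"dx": -0.07,"dy": -0.16,"dz": 0,"roll": 0,"fingers": 1}
    - {"dx": -0.08,"dy": -0.15,"dz": 0,"roll": 0,"fingers": 1}
    - {"dx": -0.09,"dy": -0.14,"dz": 0,"roll": 0,"fingers": 1}
    - {"dx": -0.11,"dy": -0.13,"dz": 0,"roll": 0,"fingers": 1}
    - {"dx": -0.12,"dy": -0.12,"dz": 0,"roll": 0,"fingers": 1}
    - {"dx": -0.14,"dy": -0.1,"dz": 0,"roll": 0,"fingers": 1}
    - {"dx": -0.14,"dy": -0.09,"dz": 0,"roll": 0,"fingers": 1}
    - {"dx": -0.15,"dy": -0.08,"dz": 0,"roll": 0,"fingers": 1}
    - {"dx": -0.16,"dy": -0.06,"dz": 0,"roll": 0,"fingers": 1}
    - {"dx": -0.17,"dy": -0.04,"dz": 0,"roll": 0,"fingers": 1}
    - {"dx": -0.17,"dy": -0.02,"dz": 0,"roll": 0,"fingers": 1}
    - {"dx": -0.17,"dy": -0.01,"dz": 0,"roll": 0,"fingers": 1}
    - {"dx": -0.17,"dy": 0.01,"dz": 0,"roll": 0,"fingers": 1}
    - {"dx": -0.16,"dy": 0.03,"dz": 0,"roll": 0,"fingers": 1}
    - {"dx": -0.17,"dy": 0.05,"dz": 0,"roll": 0,"fingers": 1}
    - {"dx": -0.16,"dy": 0.06,"dz": 0,"roll": 0,"fingers": 1}
    - {"dx": -0.15,"dy": 0.08,"dz": 0,"roll": 0,"fingers": 1}

```text
time: 18.0
tool_pos: [0.4588, 0.1771, 0.1171]
tcp_rot: [-3.08, -0.615, -0.008]
wrist_force: [1.5, 2.3, 6.0]
width: -0.001
```

```bash
python3 rows.py 18 6
```

```text
t 18.0 r 0.0655 phi 142.9 z 0.1171 F [1.5 2.3 6. ]
[[-0.14, 0.1], [-0.13, 0.11], [-0.12, 0.12], [-0.1, 0.14], [-0.1, 0.14], [-0.07, 0.15], [-0.06, 0.16], [-0.04, 0.16], [-0.03, 0.17], [-0.01, 0.17], [0.01, 0.17], [0.03, 0.17], [0.04, 0.16], [0.07, 0.16], [0.07, 0.15], [0.1, 0.15], [0.1, 0.13], [0.13, 0.12]]
stripe 59 angle -133.9 0.059
```

Emit:
play_rows:
  rows:
    - {"dx": -0.14,"dy": 0.1,"dz": 0,"roll": 0,"fingers": 1}
    - {"dx": -0.13,"dy": 0.11,"dz": 0,"roll": 0,"fingers": 1}
    - {"dx": -0.12,"dy": 0.12,"dz": 0,"roll": 0,"fingers": 1}
    - {"dx": -0.1,"dy": 0.14,"dz": 0,"roll": 0,"fingers": 1}
    - {"dx": -0.1,"dy": 0.14,"dz": 0,"roll": 0,"fingers": 1}
    - {"dx": -0.07,"dy": 0.15,"dz": 0,"roll": 0,"fingers": 1}
    - {"dx": -0.06,"dy": 0.16,"dz": 0,"roll": 0,"fingers": 1}
    - {"dx": -0.04,"dy": 0.16,"dz": 0,"roll": 0,"fingers": 1}
    - {"dx": -0.03,"dy": 0.17,"dz": 0,"roll": 0,"fingers": 1}
    - {"dx": -0.01,"dy": 0.17,"dz": 0,"roll": 0,"fingers": 1}
    - {"dx": 0.01,"dy": 0.17,"dz": 0,"roll": 0,"fingers": 1}
    - {"dx": 0.03,"dy": 0.17,"dz": 0,"roll": 0,"fingers": 1}
    - {"dx": 0.04,"dy": 0.16,"dz": 0,"roll": 0,"fingers": 1}
    - {"dx": 0.07,"dy": 0.16,"dz": 0,"roll": 0,"fingers": 1}
    - {"dx": 0.07,"dy": 0.15,"dz": 0,"roll": 0,"fingers": 1}
    - {"dx": 0.1,"dy": 0.15,"dz": 0,"roll": 0,"fingers": 1}
    - {"dx": 0.1,"dy": 0.13,"dz": 0,"roll": 0,"fingers": 1}
    - {"dx": 0,"dy": 0,"dz": 0,"roll": 0,"fingers": 1}
    - {"dx": 0,"dy": 0,"dz": 0,"roll": 0,"fingers": 1}

```text
time: 19.63
tool_pos: [0.4834, 0.0774, 0.1168]
tcp_rot: [3.08, 0.614, 0.006]
wrist_force: [1.2, -1.5, 5.9]
width: -0.001
```

```bash
python3 rows.py 2 6
```

```text
t 19.6333 r 0.0661 phi -114.7 z 0.1168 F [ 1.2 -1.5  5.9]
[[0.14, 0.1], [0.14, 0.1]]
stripe 72 angle -35.6 0.058
```

The disc has turned about 400°. Lifting off.

Emit:
play_rows:
  rows:
    - {"dx": 0,"dy": 0,"dz": -0.05,"roll": 0,"fingers": 1}
    - {"dx": 0,"dy": 0,"dz": -0.1,"roll": 0,"fingers": 1}
    - {"dx": 0,"dy": 0,"dz": -0.4,"roll": 0,"fingers": 1}
    - {"dx": 0,"dy": 0,"dz": -0.8,"roll": 0,"fingers": 1}
    - {"dx": 0,"dy": 0,"dz": -0.8,"roll": 0,"fingers": 1}
    - {"dx": 0,"dy": 0,"dz": -0.4,"roll": 0,"fingers": 1}
    - {"dx": 0,"dy": 0,"dz": 0,"roll": 0,"fingers": 1}
    - {"dx": 0,"dy": 0,"dz": 0,"roll": 0,"fingers": 1}
    - {"dx": 0,"dy": 0,"dz": 0,"roll": 0,"fingers": 1}
    - {"dx": 0,"dy": 0,"dz": 0,"roll": 0,"fingers": 1}
    - {"dx": 0,"dy": 0,"dz": 0,"roll": 0,"fingers": 1}
    - {"dx": 0,"dy": 0,"dz": 0,"roll": 0,"fingers": 1}

```text
time: 20.68
tool_pos: [0.4805, 0.0776, 0.2161]
tcp_rot: [-3.081, -0.615, 0.004]
wrist_force: [-0.0, 0.4, 0.3]
width: 0.001
```

```bash
python3 rows.py 1 6; python3 rows.py 1 6; python3 - <<'E'
from h import *
c=vision.read_camera("scene"); cv2.imwrite("pics/scene5.png",c["pixels"][:,:,::-1])
E
```

```text
t 20.6833 r 0.0672 phi -117.0 z 0.2161 F [-0.   0.4  0.3]
[[0.16, 0.09]]
stripe 70 angle -36.1 0.057
t 20.7333 r 0.0671 phi -116.8 z 0.2165 F [0.3 0.2 0.1]
[[0.16, 0.09]]
stripe 71 angle -36.1 0.057
```

View pics/scene5.png

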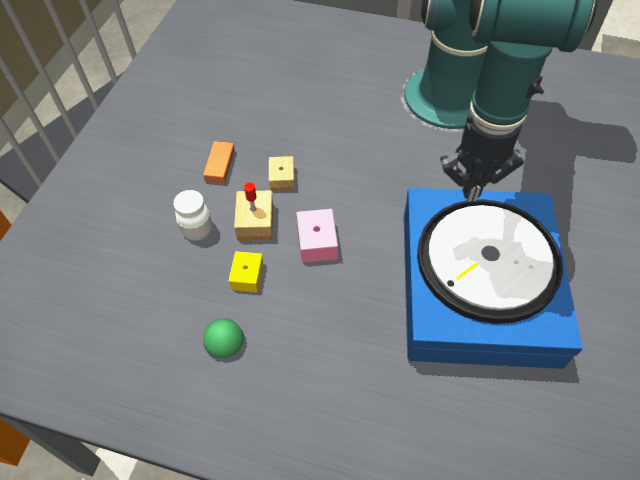

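The pin stands in the block at (250,195), the stripe rests at (467,271), the jar, stone and glass have not moved, and the gripper is clear of everything.

```bash
python3 -c "
from workcell import bot
print(bot.finish_job())"
```

```text
the job is handed in; nothing more can be done
None
```

I pulled the lock pin, stood it fully down in the larger wooden block, and dragged the disc about 400° anticlockwise with shut fingertips. I then lifted clear and handed the job in at about 20.8 s of the 72 s allowed.

- **Pin:** checked after release, the top of its head read about 117 mm, against 116 mm expected for fully down. It still stood upright in the block in the last picture.
- **Disc turn:** the yellow stripe showed 401–402° in total. Two readings 0.05 s apart after the lift both gave −36.1°, so the disc was at rest.
- **Pressure:** I found the disc top by touch at about 118 mm. The drag ran at about 5.4–6.4 N, slightly under the suggested 6–9 N at times. Slip was only about 20° up to the last check, 323° into the drag. Force was read only at the end of each move; the highest reading was about 6.8 N in total.
- **Bystanders:** the glass blank, dressing stone and grit jar looked unmoved in the last picture; I did not measure their positions again.

None of the final checks failed. One disagreement came up: the two cameras differed by 2–3 mm on the block hole's position. I used a value between them, nearer the scene camera's, and the pin went in without resistance.

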